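Clip a snap hook onto the bench anchor eye

ROBOT

A 6-joint arm with a two-finger parallel gripper is mounted at the origin on a cart in front of the work surface, level with it; the furniture and walls round the work are solid. World frame = base frame: x ahead of the robot, y to its left, z up, the work surface at z = 0. Lengths are in mm, angles in rad, forces in N, time in s.
With the tool pointing down it reaches from about 350 to 875 mm from the base axis. Payload 4.2 kg.
Tool frame: the origin (TCP) lies at the very end of the fingers, on their centre line; the grasp point (between the pads) lies arm.grip_point_offset behind it (arm.grip_point_offset is the distance from the TCP to the grasp point, in mm); z points along the fingers, y is the line along which they close (so a half turn about z gives the same grasp; the last joint's range is limited). The gripper opens to 85 mm and grips with 20 to 120 N. Pads are 22 mm wide; open, the fingers measure 114 mm over their backs; the gripper's body (76 mm by 85 mm) begins 54 mm behind the grasp point. The pads swing forward as they close: fully open they stand 13 mm farther back than shut.
Start: joints at [-0.942, 0.385, 0.008, 0, -1.194, -0.259], TCP at [225.907, -582.722, 231.312] pointing down, gripper open.
Joint ranges: [-3.14, 3.14], [-1.21, 2.06], [-1.07, 1.41], [-3.16, 2.05], [-2.99, -0.16], [-3.1, 3.1]. Speed limits (rad/s): [2.79, 2.79, 3.14, 3.14, 3.14, 3.14].

INTERFACE

Orientations are given as a unit quaternion [x, y, z, w].
In Python, from bench import arm, cams, ticket gives the robot as it stands.
- The arm moves only by the tool servo_tool, never from a script. Its argument "commands" is a list that holds one entry, the list of rows, each a list of 7 numbers: the closure in counts, from 0 (fully open) to 255 (shut), then the shift along the tool's x, y, z in m, then the turn, a rotation vector about the tool's x, y, z in degrees. In form: [[[grip, x, y, z, ax, ay, az], ...]]. A call has 1 to 10 rows; each row shifts and turns the commanded pose from where the row before left it, along the tool's axes as they then stand; what a row does not reach is not made up. A row lasts 1/12 s, in which the tool goes at most 41.7 mm and 7.16 degrees, less where a joint would pass 70% of its speed; a pose out of reach is approached as far as the arm can. A call with a gripper value outside its range is refused whole. The fingers move at their own pace and stop on an object; the grip force is fixed at half the most. Time passes only in rows, so rows that do not move let the fingers close. It gives the time, the measured TCP pose, the force, the opening and the grip force at its end, in the units of the state.
- arm.read_state(): the state, without advancing time (a new reading comes with each control period).
- cams.get_image(name): name is "scene" or "side" or "wrist"; returns a dict with "frame" (480x640x3 uint8, blue, green, red), "K" (3x3 intrinsics, pixels), "T" (4x4, takes a point from camera to world coordinates). Camera axes: x right, y up, looking along -z (the intrinsics and any distortion apply to the point x, -y, -z); pixel columns grow to the right and rows downward; lengths in mm; the calibration is good to about 2 mm. A picture is of the moment at which its call begins. There is no depth.
- ticket.job_done(): hands the job in; it is judged then, once.
The state is a dict: "clock": time; "joints": joint angles; "joint_vel": joint speeds; "joint_efforts": joint torques, N m; "position": TCP position; "ee_rot": TCP orientation; "contact_force": force on the tool from outside, world axes, zero at the start; "wrist_torque": the same for the moment, N m; "gripper_width": finger opening in mm; "grasp_force": force on a finger pad.
Only numpy, scipy, OpenCV 4.12 (cv2) and the standard library are available. Lean on these libraries where they do the work, as an engineer would, in place of code of your own. Each camera call takes 0.05 s, during which the arm holds its last target. There are 200 camera calls.

TASK

Clip the snap hook onto the steel eye of the bench anchor: press its sprung gate against the upright bar of the eye until the bar is inside the hook and the gate has snapped shut behind it. Then test it by tugging the hook straight back against the bar with about 12 N, and leave it clipped, lying flat on the bench. Never load the hook against the eye with more than 16 N, and leave the other objects alone.

Things in the scene. Friction and masses are not known exactly. Their poses are not given: they have to be found in the camera images.
- hook: Steel snap hook (carabiner) with a black grip block, 0.2 to 0.3 kg, flat on the bench. Origin on the bench under the grip; local x from grip to gate, y along the hook, z up. Grip block x -20..10, y -18..18, z 0..34 mm: take it from above across y (36 mm, flat sides). Ahead of it a level closed ring of 9 mm round bar, centre line at z = 24 mm.
- hook_spine (a point): Middle of the ring's back bar (spine), at x 20, y 0, z 24 mm of the hook; axes as the hook's. The ring's centre line runs along y here, turns forward at its ends (y = -34 and +36 mm) and comes back in a front side at x = 62 mm, which has an opening shut by the gate. The spine stops a bar (9 mm thick) inside with its centre 33 mm behind the shut gate's line.
- hook_mouth (a point): Where the eye's bar should press the gate: on the shut gate's centre line, at x 62, y 5, z 24 mm of the hook; axes as the hook's. Fixed nose's round tip at y = 15.5, gate hinge at y = -16, gate's free tip at y = 14 mm. A bar pressed in along hook -x slips past the gate's tip when its centre is 27 mm inside (its force already falls from about 20 mm: press on), 6 mm before the spine.
- gate (a joint): Angle of the hook's gate, an 8 mm round bar: 0 = shut, grows inward to a stop at 1.3 rad; it gives inward only, and its spring always closes it. Pressing it in takes 2 N at first, up to 4 to 8 N, and swings it about 0.9 rad. Pulled back, the eye's bar bears on the inside of the shut gate with its centre 8.5 mm inside. Over 16 N between hook and eye is forcing.
- anchor: Grey clamp block 36x36x62 mm on a dark 54x64 mm foot plate, fixed to the bench. Origin on the bench under its middle, x away from the eye, z up. From its -x face stands a steel eye of 9 mm round bar: lower leg (top at z = 12.5 mm), upper leg (underside 37.5, top 46.5 mm), joined in front by an upright bar. The hook goes onto that bar, level, between the legs, moved along the anchor's x.
- eye_mid (a point): Nominal centre of the eye's upright bar: 72 mm in front (-x) of the anchor's origin, on its middle line, 23 mm above the bench; axes as the anchor's. The legs are clamped with more or less reach: the real bar stands up to 8 mm nearer or farther along the anchor's x (not sideways), and does not move. This offset is not measured: feel or see it.
- fitting: Bystander: brass hex pipe fitting standing upright, 19x22x35 mm, loose; leave alone. Origin: centre of its underside.
- nozzle: Bystander: steel injector nozzle holder lying flat, 23x108x20 mm, long along its own y, loose; leave alone. Origin: centre of its underside.
- punch: Bystander: brass drift punch lying flat, 13x104x13 mm, long along its own y, loose; leave alone. Origin: centre of its underside.
Things that resemble listed ones, but are neither listed nor needed, are in the scene too. What is shaped like the hook but green is not meant.

How it is judged:
By the outcome, as a careful person would: the job done as asked, in the order asked, and still so for the second after the job is handed in, with the robot touching nothing.
It also fails if it takes over 70 s, if anything falls off the work surface, if the arm or the gripper's body presses on something with over 40 N, if the wrist force passes 120 N, or if a joint passes its speed limit or range.

## Working session

There is one attempt and no reset: what is moved stays moved. The work goes in short steps, Python scripts to look and compute and a tool call to move; the robot and the scene stay as the last step left them, time stands still between calls to the robot, and variables do not carry over. Pictures are saved under pics/ and viewed, at most 10 in all, crops included, and the job is handed in when it is done.

Besides the shell and the picture viewer there is one more tool, called after "Emit:" by a JSON object that holds its "method" and its "body". servo_tool: Moves the arm, as the interface text tells. Its arguments: {"type":"object","properties":{"commands":{"type":"array","items":{"type":"array","items":{"type":"array","items":{"type":"number"}}}}},"required":["commands"]}

```bash
mkdir -p pics; ls; cat > h.py <<'E'
import numpy as np, cv2
from bench import arm, cams, ticket
def snap(n,f):
    im=cams.get_image(n); cv2.imwrite('pics/'+f+'.png',im['frame']); np.savez('pics/'+f+'.npz',K=im['K'],T=im['T']); return im
def ray(im,u,v,z):
    K,T=np.array(im['K']),np.array(im['T']); d=np.linalg.solve(K,[u,v,1.]); d=T[:3,:3]@(d*[1,-1,-1]); o=T[:3,3]
    return o+d*(z-o[2])/d[2]
def proj(im,p):
    K,T=np.array(im['K']),np.array(im['T']); c=T[:3,:3].T@(np.array(p,float)-T[:3,3]); c=c*[1,-1,-1]; q=K@c; return q[:2]/q[2]
E
python3 - <<'E'
from h import *
for n in ('scene','side','wrist'):
    im=snap(n,n+'0'); print(n,np.round(im['T'],2).tolist(),im['K'][0][0],[k for k in im])
print(arm.read_state(),arm.grip_point_offset)
a=[cv2.imread(f'pics/{n}0.png') for n in('scene','side')]
E
```

```text
pics
scene [[-0.83, 0.37, -0.41, 157.99], [-0.55, -0.54, 0.64, 464.22], [0.01, 0.76, 0.65, 600.61], [0.0, 0.0, 0.0, 1.0]] 497.9370639738305 ['frame', 'K', 'T']
side [[0.99, 0.08, -0.09, 402.14], [-0.12, 0.67, -0.73, -922.13], [0.01, 0.74, 0.68, 832.64], [0.0, 0.0, 0.0, 1.0]] 580.6806137549114 ['frame', 'K', 'T']
wrist [[-0.36, -0.9, -0.24, 166.14], [0.93, -0.35, -0.09, -606.23], [0.0, -0.26, 0.97, 373.8], [0.0, 0.0, 0.0, 1.0]] 375.03627965093955 ['frame', 'K', 'T']
{'clock': 0.15, 'joints': array([-9.42449693e-01,  3.85390410e-01,  6.93535171e-03, -3.35116016e-04,
       -1.19398818e+00, -2.58616187e-01]), 'joint_vel': array([-0.00162567, -0.00077176,  0.00379377,  0.00306201, -0.00029314,
        0.00032259]), 'joint_efforts': array([-1.21208279e-03, -3.92676866e+01,  1.88583505e+01,  4.18871775e+00,
       -3.40946615e-03, -1.34115515e-05]), 'position': array([ 225.71504112, -582.35139506,  230.4673268 ]), 'ee_rot': array([-1.83753261e-01,  9.82972043e-01,  8.10630384e-04, -2.12649787e-04]), 'contact_force': array([ 0.55148053, -0.48003006, -0.58361815]), 'wrist_torque': array([ 0.04502196, -0.00334344,  0.05575449]), 'grasp_force': 0.0, 'gripper_width': 85.70320832399612} 18.700000000000003
```

View pics/scene0.png

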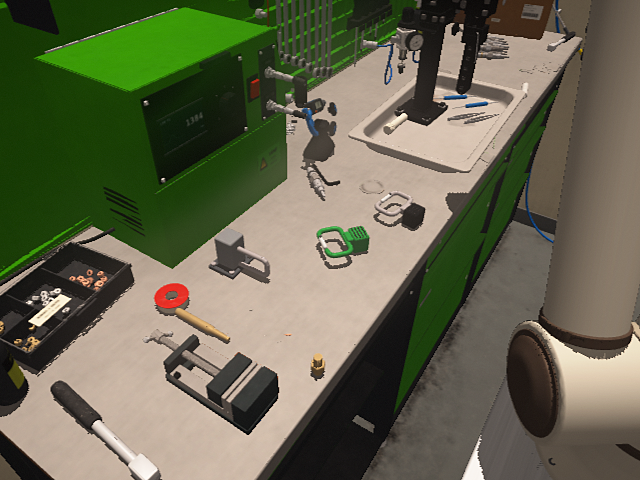

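View pics/side0.png

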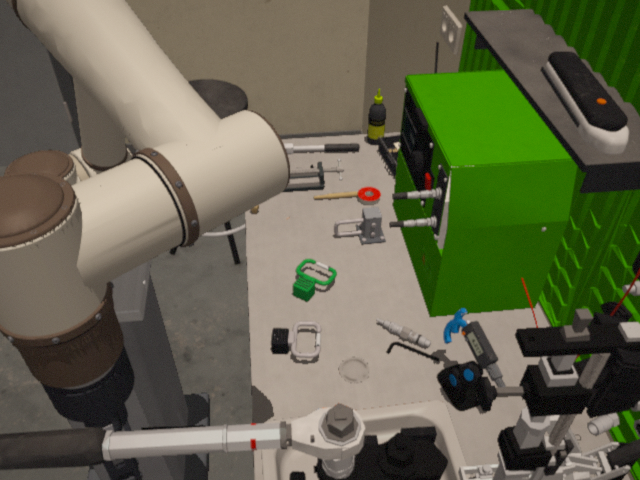

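Scene: the hook candidates are the steel one with the black grip at scene (405,210) / side (295,340), and the green one at scene (340,240) / side (315,278), which is the decoy. I choose the steel one. The anchor is at scene (235,255) / side (365,227), with the fitting at scene (318,365) and the nozzle at side (403,330). Next is one close crop to check the choice.

```bash
python3 - <<'E'
from h import *
s=cv2.imread('pics/scene0.png'); d=cv2.imread('pics/side0.png')
c=lambda i,x,y:cv2.resize(i[y:y+75,x:x+100],(400,300),interpolation=cv2.INTER_CUBIC)
cv2.imwrite('pics/c1.png',np.vstack([np.hstack([c(s,350,170),c(s,195,215)]),np.hstack([c(d,250,305),c(d,310,190)])]))
E
```

```text
(no output)
```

View pics/c1.png

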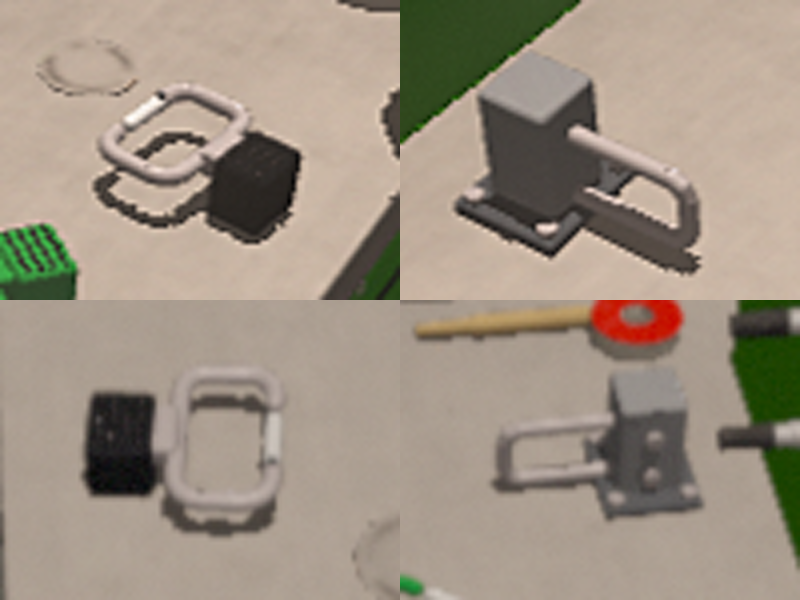

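The crop confirms the choice: the steel ring with the white gate and black grip at scene (405,210), gate at scene (387,197) and side (318,339). The anchor's eye faces the robot's side, with the upright bar near side (336,228) and scene (268,269).

```bash
cat >> h.py <<'E'
class L(dict): pass
def load(f): return dict(np.load('pics/'+f+'.npz'))
def click(crop,x,y): # composite crop coords -> px
    o={'sh':(350,170,0,0),'sa':(195,215,400,0),'dh':(250,305,0,300),'da':(310,190,400,300)}[crop]
    return o[0]+(x-o[2])/4-.4, o[1]+(y-o[3])/4-.4
E
python3 - <<'E'
from h import *
S,D=load('scene0'),load('side0')
for n,c,im,pts in (('hook','sh',S,{'ringc':(176,135,24),'spine':(228,145,24),'front':(128,122,24)}),
 ('hook','dh',D,{'ringc':(227,438.5,24),'spine':(178,440,24),'front':(275,437,24),'gr tl':(94,394,34),'gr tr':(156,394,34)}),
 ('anc','sa',S,{'t1':(479,97,62),'t2':(522,52,62),'t3':(596,83,62),'t4':(545,125,62),'eyetop':(682,178,42),'legstart':(572,131,42),'eyebot':(690,243,10)}),
 ('anc','da',D,{'t1':(610,377,62),'t2':(674,370,62),'t3':(686,410,62),'t4':(622,418,62),'eyetop':(505,432,42),'legstart':(612,418,42),'eyebot':(503,484,10)})):
  for k,(x,y,z) in pts.items(): print(c,k,np.round(ray(im,*click(c,x,y),z)[:2],1))
E
```

```text
sh ringc [ 453.3 -280.6]
sh spine [ 428.8 -287.6]
sh front [ 477.7 -276.9]
dh ringc [ 453.  -284.1]
dh spine [ 431.6 -282.4]
dh front [ 474.  -285.7]
dh gr tl [ 396.5 -260.7]
dh gr tr [ 423.7 -263.8]
sa t1 [635.6  26.6]
sa t2 [640.4  -5.8]
sa t3 [601.3  -7.6]
sa t4 [601.5  24.7]
sa eyetop [549.9   2. ]
sa legstart [606.    4.9]
sa eyebot [545.    5.5]
da t1 [601.2  17.6]
da t2 [635.9  19.6]
da t3 [635.9 -13.7]
da t4 [601.7 -16.4]
da eyetop [543.6   2.7]
da legstart [601.6   7.7]
da eyebot [542.5  -2.4]
```

Emit:
{"method": "servo_tool", "body": {"commands": [[[0, -0.025, 0.0225, 0.003, 0, 0, 0], [0, -0.025, 0.0225, 0.003, 0, 0, 0], [0, -0.025, 0.0225, 0.003, 0, 0, 0], [0, -0.025, 0.0225, 0.003, 0, 0, 0], [0, -0.025, 0.0225, 0.003, 0, 0, 0], [0, -0.025, 0.0225, 0.003, 0, 0, 0], [0, -0.025, 0.0225, 0.003, 0, 0, 0], [0, -0.025, 0.0225, 0.003, 0, 0, 0], [0, -0.025, 0.0225, 0.003, 0, 0, 0], [0, -0.025, 0.0225, 0.003, 0, 0, 0]]]}}

```text
clock: 0.98
position: [377.9, -281.0, 201.1]
ee_rot: [-0.184, 0.983, 0.0, 0.0]
contact_force: [0.3, -0.2, 0.1]
gripper_width: 85.2
grasp_force: 0.0
```

Emit:
{"method": "servo_tool", "body": {"commands": [[[0, 0, 0, 0, 0, 0, 6.5], [0, 0, 0, 0, 0, 0, 6.5], [0, 0, 0, 0, 0, 0, 6.5], [0, 0, 0, 0, 0, 0, 6.5], [0, 0, 0, 0, 0, 0, 0], [0, 0, 0, 0, 0, 0, 0]]]}}

```text
clock: 1.48
position: [377.5, -282.5, 201.2]
ee_rot: [0.041, 0.999, 0.0, -0.0]
contact_force: [0.8, -1.3, -0.2]
gripper_width: 85.5
grasp_force: 0.0
```

```bash
python3 - <<'E'
from h import *
im=snap('wrist','w1'); print(arm.read_state()['joints'])
cv2.imwrite('pics/w1b.png',cv2.resize(im['frame'],(800,600)))
E
```

```text
[-2.96790088e-01  1.49370053e-01 -4.00117400e-01 -1.02089439e-04
 -1.02152593e+00 -1.35539952e+00]
```

View pics/w1b.png

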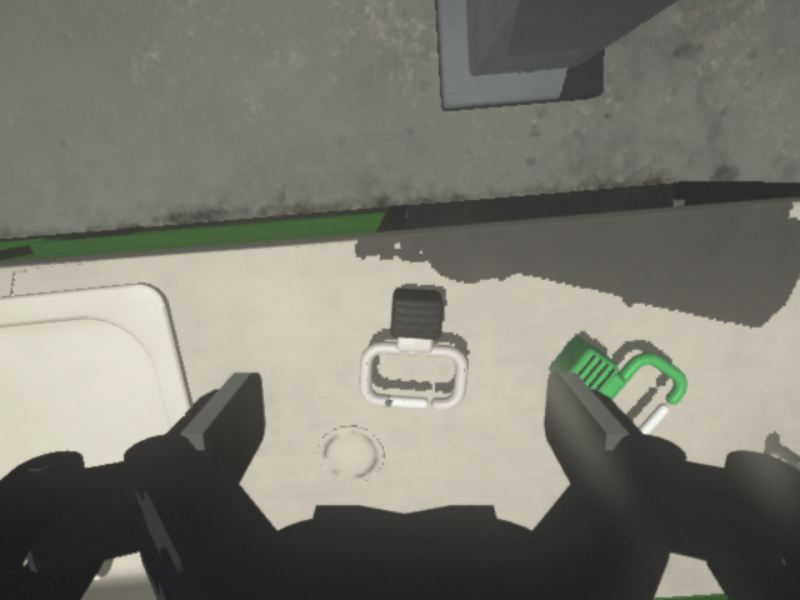

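The hook is seen from above: grip at about (417,313), ring x 360..467 and y 340..409, gate at (408,403), all in the enlarged picture. The green decoy is off to the right, near the right finger.

```bash
python3 - <<'E'
from h import *
W=load('w1')
from scipy.spatial.transform import Rotation as R
for k,(x,y,z) in {'spine':(413.5,346,24),'front':(412,403,24),'left(-y)':(366,375,24),'right(+y)':(462,375,24),'gtl':(394,289,34),'gtr':(443,290,34),'gbl':(391,336,34),'gbr':(440,338,34),'frontL':(380,402,24),'frontR':(448,405,24),'spL':(380,345,24),'spR':(448,348,24),'gatehinge':(388,402,24),'gatetip':(429,404,24)}.items(): print(k,np.round(ray(W,x*.8,y*.8,z),1))
E
```

```text
spine [ 431.4 -280.1   24. ]
front [ 476.6 -284.7   24. ]
left(-y) [ 451.2 -316.8   24. ]
right(+y) [ 456.9 -246.2   24. ]
gtl [ 385.7 -290.2   34. ]
gtr [ 389.1 -257.    34. ]
gbl [ 419.1 -295.2   34. ]
gbr [ 423.3 -261.1   34. ]
frontL [ 473.8 -308.5   24. ]
frontR [ 480.4 -257.9   24. ]
spL [ 428.7 -304.3   24. ]
spR [ 435.  -255.3   24. ]
gatehinge [ 474.3 -302.6   24. ]
gatetip [ 478.4 -272.    24. ]
```

Emit:
{"method": "servo_tool", "body": {"commands": [[[0, -0.0285, 0.009, 0, 0, 0, 2], [0, 0, 0, 0.03, 0, 0, 0], [0, 0, 0, 0.03, 0, 0, 0], [0, 0, 0, 0.03, 0, 0, 0], [0, 0, 0, 0.03, 0, 0, 0], [0, 0, 0, 0.03, 0, 0, 0], [0, 0, 0, 0.02, 0, 0, 0], [0, 0, 0, 0.015, 0, 0, 0], [0, 0, 0, 0.01, 0, 0, 0], [0, 0, 0, 0, 0, 0, 0]]]}}

```text
clock: 2.37
position: [405.2, -275.7, 4.1]
ee_rot: [0.059, 0.998, 0.001, -0.002]
contact_force: [-0.3, -0.5, 0.5]
gripper_width: 85.5
grasp_force: 0.0
```

Emit:
{"method": "servo_tool", "body": {"commands": [[[60, 0, 0, 0, 0, 0, 0], [100, 0, 0, 0, 0, 0, 0], [140, 0, 0, 0, 0, 0, 0], [255, 0, 0, 0, 0, 0, 0], [255, 0, 0, 0, 0, 0, 0], [255, 0, 0, 0, 0, 0, 0], [255, 0, 0, 0, 0, 0, 0], [255, 0, 0, 0, 0, 0, 0], [255, 0, 0, 0, 0, 0, 0]]]}}

```text
clock: 3.12
position: [407.6, -276.3, 7.5]
ee_rot: [0.059, 0.998, -0.0, 0.001]
contact_force: [-1.4, -0.0, 6.8]
gripper_width: 35.2
grasp_force: 60.3
```

Emit:
{"method": "servo_tool", "body": {"commands": [[[255, 0, 0, -0.01, 0, 0, 0], [255, 0, 0, -0.03, 0, 0, 0], [255, 0, 0, -0.035, 0, 0, 0], [255, 0, 0.02, -0.025, 0, 0, 0], [255, 0, 0.035, 0, 0, 0, 0], [255, 0, 0.035, 0, 0, 0, 0], [255, 0, 0.035, 0, 0, 0, 0], [255, 0, 0.035, 0, 0, 0, 0], [255, 0, 0.035, 0, 0, 0, 0], [255, 0, 0.035, 0, 0, 0, 0]]]}}

```text
clock: 3.95
position: [433.1, -46.0, 106.1]
ee_rot: [0.06, 0.998, 0.0, -0.0]
contact_force: [1.1, 0.1, -2.6]
gripper_width: 35.2
grasp_force: 60.4
```

Emit:
{"method": "servo_tool", "body": {"commands": [[[255, 0, 0.03, 0, 0, 0, 0], [255, 0, 0.008, 0, 0, 0, 0], [255, 0, 0, 0, 0, 0, -3.5], [255, 0, 0, 0, 0, 0, -3.5], [255, 0, 0, 0, 0, 0, -3.5], [255, 0, 0, 0, 0, 0, 0], [255, 0, 0, 0, 0, 0, 0], [255, 0, 0, 0, 0, 0, 0]]]}}

```text
clock: 4.62
position: [438.2, -10.2, 106.1]
ee_rot: [-0.031, 1.0, 0.0, -0.0]
contact_force: [-0.1, 0.5, -3.0]
gripper_width: 35.0
grasp_force: 60.7
```

```bash
python3 - <<'E'
from h import *
s=arm.read_state(); print(s['contact_force'],s['gripper_width'],s['position'],s['ee_rot'],s['joints'])
im=snap('wrist','w2')
cv2.imwrite('pics/w2b.png',cv2.resize(im['frame'],(800,600)))
snap('side','side2'); snap('scene','scene2')
E
```

```text
[-0.07512698  0.51050156 -3.01429499] 35.022446605887 [438.21579027 -10.1820879  106.13026655] [-3.12759995e-02  9.99510736e-01  5.59226937e-06 -3.16442772e-04] [ 3.49779071e-01  2.15549872e-01 -6.05029774e-01 -3.06059177e-04
 -7.50814258e-01 -1.85778936e+00]
```

View pics/w2b.png

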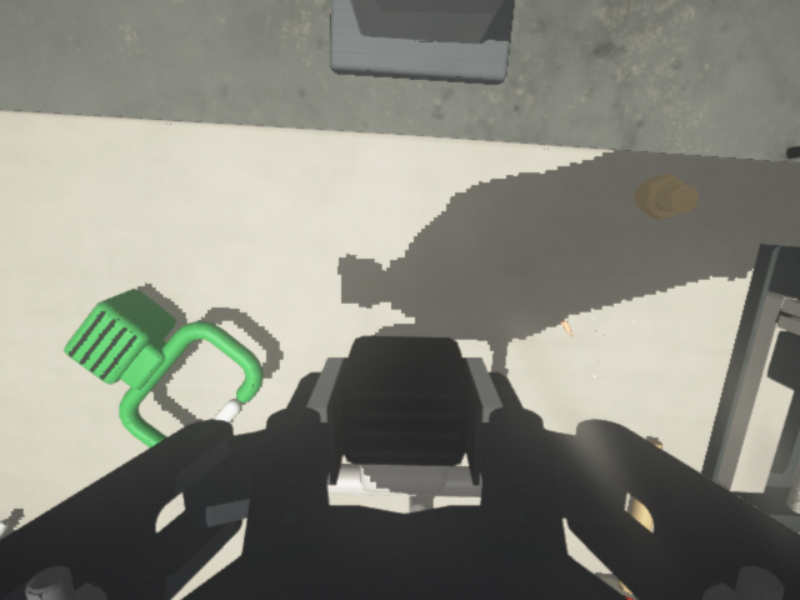

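The grip is held square between the pads at (405,400), and the ring is mostly hidden by the gripper. I will check ring and anchor from the outer cameras.

```bash
python3 - <<'E'
from h import *
S,D=load('scene2'),load('side2')
s=cv2.imread('pics/scene2.png'); d=cv2.imread('pics/side2.png')
print(proj(S,[505,0,120]),proj(D,[505,0,120]),proj(S,[547,3,40]),proj(D,[547,3,40]))
c=lambda i,x,y:cv2.resize(i[y:y+120,x:x+160],(640,480),interpolation=cv2.INTER_CUBIC)
cv2.imwrite('pics/c2.png',np.vstack([c(s,190,170)[60:],c(d,260,150)])[:, :])
i=np.hstack([cv2.resize(s[190:290,190:290],(400,400),interpolation=cv2.INTER_CUBIC),cv2.resize(d[160:260,290:390],(400,400),interpolation=cv2.INTER_CUBIC)]); cv2.imwrite('pics/c2.png',i)
E
```

```text
[286.8988952  231.81921346] [317.73459164 195.14059396] [266.15927092 261.00538666] [337.38526175 223.10830928]
```

View pics/c2.png

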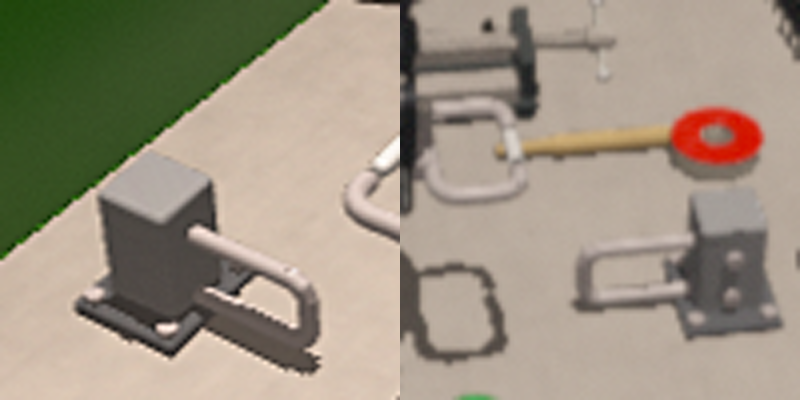

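```bash
python3 - <<'E'
from h import *
S,D=load('scene2'),load('side2')
cs=lambda x,y:(190+x/4-.4,190+y/4-.4); cd=lambda x,y:(290+(x-400)/4-.4,160+y/4-.4)
for k,(x,y,z) in {'leg0':(200,236,42),'leg1':(280,272,42),'bar':(309,318,25),'nosecorner?':(352,195,122)}.items(): print('S',k,np.round(ray(S,*cs(x,y),z),1))
for k,(x,y,z) in {'leg0':(685,243,42),'leg1':(600,252,42),'bar':(583,277,25),'lleg0':(682,290,8),'lleg1':(600,299,8),'gate':(514,147,122.5),'spine':(432,155,122.5),'ytop':(470,105,122.5),'ybot':(477,192,122.5),
 'top1':(690,199,62),'top2':(757,190,62),'top3':(768,231,62),'top4':(697,238,62)}.items(): print('D',k,np.round(ray(D,*cd(x,y),z),1))
s=arm.read_state(); 
E
```

```text
S leg0 [601.2   5.5  42. ]
S leg1 [559.6   4.2  42. ]
S bar [544.5   5.6  25. ]
S nosecorner? [506.1  22.  122. ]
D leg0 [597.2   4.1  42. ]
D leg1 [551.5   1.8  42. ]
D bar [542.9   2.3  25. ]
D lleg0 [597.5   5.1   8. ]
D lleg1 [552.5   2.8   8. ]
D gate [504.9  -7.2 122.5]
D spine [463.7  -9.2 122.5]
D ytop [486.5  29.9 122.5]
D ybot [483.  -40.8 122.5]
D top1 [600.9  15.9  62. ]
D top2 [637.5  19.5  62. ]
D top3 [636.8 -14.6  62. ]
D top4 [599.2 -16.1  62. ]
```

Emit:
{"method": "servo_tool", "body": {"commands": [[[255, -0.012, 0.0032, 0, 0, 0, -1], [255, 0, 0, 0.025, 0, 0, 0], [255, 0, 0, 0.025, 0, 0, 0], [255, 0, 0, 0.025, 0, 0, 0], [255, 0, 0, 0.015, 0, 0, 0], [255, 0, 0, 0.0075, 0, 0, 0], [255, 0, 0, 0, 0, 0, 0], [255, 0, 0, 0, 0, 0, 0], [255, 0, 0, 0, 0, 0, 0]]]}}

```text
clock: 5.52
position: [451.1, -5.7, 9.3]
ee_rot: [-0.041, 0.999, 0.0, 0.001]
contact_force: [0.7, 0.5, -3.1]
gripper_width: 35.0
grasp_force: 60.1
```

```bash
python3 - <<'E'
from h import *
s=arm.read_state(); print(s['contact_force'],s['position'],s['ee_rot'])
snap('side','side3'); snap('scene','scene3')
s=cv2.imread('pics/scene3.png'); d=cv2.imread('pics/side3.png')
i=np.hstack([cv2.resize(s[215:295,220:300],(400,400),interpolation=cv2.INTER_CUBIC),cv2.resize(d[190:270,300:380],(400,400),interpolation=cv2.INTER_CUBIC)]); cv2.imwrite('pics/c3.png',i)
E
```

```text
[ 0.71386081  0.47371557 -3.06836486] [451.08806264  -5.72805681   9.29643204] [-4.08708559e-02  9.99164142e-01  1.97876673e-04  7.42539107e-04]
```

View pics/c3.png

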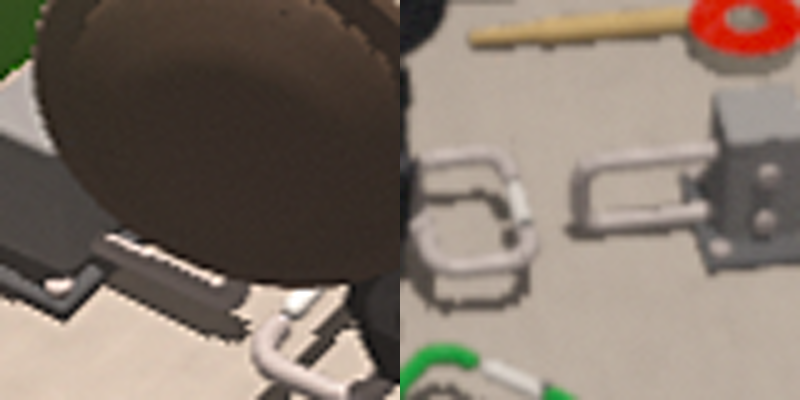

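```bash
python3 - <<'E'
from h import *
D=load('side3'); cd=lambda x,y:(300+(x-400)/5-.4,190+y/5-.4)
for k,(x,y,z) in {'gate':(517,203,25),'gtop':(511,181,25),'gbot':(523,225,25),'ytop':(470,155,25),'ybot':(480,265,25),'bar':(580,195,25),'leg0':(710,152,42),'leg1':(600,160,42),'lleg0':(705,211,8),'lleg1':(600,221,8)}.items(): print(k,np.round(ray(D,*cd(x,y),z),1))
E
```

```text
gate [516.3   0.9  25. ]
gtop [515.4  15.4  25. ]
gbot [517.1 -13.4  25. ]
ytop [499.8  34.6  25. ]
ybot [496.4 -36.3  25. ]
bar [543.5   3.   25. ]
leg0 [599.   5.  42.]
leg1 [552.   5.  42.]
lleg0 [598.7   6.    8. ]
lleg1 [552.7   4.6   8. ]
```

Emit:
{"method": "servo_tool", "body": {"commands": [[[255, 0, 0, 0, 0, 0, 2.5], [255, -0.004, 0, 0, 0, 0, 0], [255, -0.004, 0, 0, 0, 0, 0], [255, -0.002, 0, 0, 0, 0, 0], [255, 0, 0, 0, 0, 0, 0], [255, 0, 0, 0, 0, 0, 0], [255, 0, 0, 0, 0, 0, 0]]]}}

```text
clock: 6.2
position: [460.2, -5.6, 8.7]
ee_rot: [-0.019, 1.0, -0.0, -0.0]
contact_force: [-0.4, 0.3, -2.9]
gripper_width: 34.9
grasp_force: 60.1
```

Emit:
{"method": "servo_tool", "body": {"commands": [[[255, -0.002, 0, 0, 0, 0, 0], [255, -0.002, 0, 0, 0, 0, 0], [255, 0, 0, 0, 0, 0, 0], [255, 0, 0, 0, 0, 0, 0]]]}}

```text
clock: 6.53
position: [464.5, -5.4, 8.8]
ee_rot: [-0.019, 1.0, 0.0, 0.0]
contact_force: [-0.0, -0.3, -2.9]
gripper_width: 34.9
grasp_force: 60.1
```

Emit:
{"method": "servo_tool", "body": {"commands": [[[255, -0.002, 0, 0, 0, 0, 0], [255, -0.002, 0, 0, 0, 0, 0], [255, 0, 0, 0, 0, 0, 0], [255, 0, 0, 0, 0, 0, 0]]]}}

```text
clock: 6.87
position: [468.6, -5.2, 8.8]
ee_rot: [-0.019, 1.0, 0.0, 0.0]
contact_force: [-1.0, 0.2, -2.5]
gripper_width: 35.1
grasp_force: 60.1
```

Emit:
{"method": "servo_tool", "body": {"commands": [[[255, -0.002, 0, 0, 0, 0, 0], [255, -0.002, 0, 0, 0, 0, 0], [255, 0, 0, 0, 0, 0, 0], [255, 0, 0, 0, 0, 0, 0]]]}}

```text
clock: 7.2
position: [471.6, -5.4, 8.6]
ee_rot: [-0.019, 1.0, -0.0, -0.001]
contact_force: [-2.2, 0.1, -2.1]
gripper_width: 34.8
grasp_force: 60.3
```

Emit:
{"method": "servo_tool", "body": {"commands": [[[255, -0.002, 0, 0, 0, 0, 0], [255, -0.002, 0, 0, 0, 0, 0], [255, -0.002, 0, 0, 0, 0, 0], [255, 0, 0, 0, 0, 0, 0], [255, 0, 0, 0, 0, 0, 0]]]}}

```text
clock: 7.62
position: [477.9, -5.1, 8.6]
ee_rot: [-0.019, 1.0, -0.0, -0.001]
contact_force: [-3.7, -1.1, -2.2]
gripper_width: 35.2
grasp_force: 60.3
```

Emit:
{"method": "servo_tool", "body": {"commands": [[[255, -0.002, 0, 0, 0, 0, 0], [255, -0.002, 0, 0, 0, 0, 0], [255, 0, 0, 0, 0, 0, 0], [255, 0, 0, 0, 0, 0, 0]]]}}

```text
clock: 7.95
position: [481.8, -4.9, 8.5]
ee_rot: [-0.019, 1.0, -0.0, -0.001]
contact_force: [-4.3, -1.9, -2.8]
gripper_width: 35.1
grasp_force: 60.1
```

Emit:
{"method": "servo_tool", "body": {"commands": [[[255, -0.002, 0, 0, 0, 0, 0], [255, -0.002, 0, 0, 0, 0, 0], [255, 0, 0, 0, 0, 0, 0], [255, 0, 0, 0, 0, 0, 0]]]}}

```text
clock: 8.28
position: [485.8, -4.9, 8.5]
ee_rot: [-0.019, 1.0, -0.0, -0.001]
contact_force: [-4.7, -2.0, -3.7]
gripper_width: 35.3
grasp_force: 60.3
```

Emit:
{"method": "servo_tool", "body": {"commands": [[[255, -0.002, 0, 0, 0, 0, 0], [255, -0.002, 0, 0, 0, 0, 0], [255, 0, 0, 0, 0, 0, 0], [255, 0, 0, 0, 0, 0, 0]]]}}

```text
clock: 8.62
position: [489.8, -4.9, 8.6]
ee_rot: [-0.019, 1.0, -0.0, -0.001]
contact_force: [-4.0, -3.4, -3.7]
gripper_width: 34.8
grasp_force: 60.4
```

Emit:
{"method": "servo_tool", "body": {"commands": [[[255, -0.002, 0, 0, 0, 0, 0], [255, -0.002, 0, 0, 0, 0, 0], [255, 0, 0, 0, 0, 0, 0], [255, 0, 0, 0, 0, 0, 0]]]}}

```text
clock: 8.95
position: [494.2, -4.8, 8.6]
ee_rot: [-0.019, 1.0, -0.0, -0.0]
contact_force: [-2.5, -5.4, -4.3]
gripper_width: 35.0
grasp_force: 60.5
```

Emit:
{"method": "servo_tool", "body": {"commands": [[[255, -0.002, 0, 0, 0, 0, 0], [255, -0.002, 0, 0, 0, 0, 0], [255, 0, 0, 0, 0, 0, 0], [255, 0, 0, 0, 0, 0, 0]]]}}

```text
clock: 9.28
position: [499.7, -4.6, 9.0]
ee_rot: [-0.019, 1.0, -0.0, 0.001]
contact_force: [0.4, -7.0, -5.4]
gripper_width: 35.0
grasp_force: 60.6
```

Emit:
{"method": "servo_tool", "body": {"commands": [[[255, -0.002, 0, 0, 0, 0, 0], [255, -0.002, 0, 0, 0, 0, 0], [255, 0, 0, 0, 0, 0, 0], [255, 0, 0, 0, 0, 0, 0]]]}}

```text
clock: 9.62
position: [504.9, -3.1, 9.6]
ee_rot: [-0.02, 1.0, 0.001, 0.003]
contact_force: [-0.5, 0.1, -3.1]
gripper_width: 35.2
grasp_force: 60.4
```

Emit:
{"method": "servo_tool", "body": {"commands": [[[255, -0.002, 0, 0, 0, 0, 0], [255, 0, 0, 0, 0, 0, 0], [255, 0, 0, 0, 0, 0, 0]]]}}

```text
clock: 9.87
position: [505.0, -3.5, 9.0]
ee_rot: [-0.019, 1.0, 0.0, 0.001]
contact_force: [0.5, 0.0, -3.0]
gripper_width: 35.2
grasp_force: 60.4
```

Emit:
{"method": "servo_tool", "body": {"commands": [[[255, 0.004, 0, 0, 0, 0, 0], [255, 0.004, 0, 0, 0, 0, 0], [255, 0.004, 0, 0, 0, 0, 0], [255, 0.002, 0, 0, 0, 0, 0], [255, 0, 0, 0, 0, 0, 0], [255, 0, 0, 0, 0, 0, 0]]]}}

```text
clock: 10.37
position: [490.3, -4.4, 8.9]
ee_rot: [-0.019, 1.0, 0.0, 0.0]
contact_force: [-0.0, 0.7, -2.8]
gripper_width: 35.1
grasp_force: 60.4
```

Emit:
{"method": "servo_tool", "body": {"commands": [[[255, 0.001, 0, 0, 0, 0, 0], [255, 0.001, 0, 0, 0, 0, 0], [255, 0.001, 0, 0, 0, 0, 0], [255, 0, 0, 0, 0, 0, 0], [255, 0, 0, 0, 0, 0, 0]]]}}

```text
clock: 10.78
position: [487.4, -4.5, 8.8]
ee_rot: [-0.019, 1.0, -0.0, -0.0]
contact_force: [-0.3, 0.1, -2.7]
gripper_width: 35.2
grasp_force: 60.4
```

Emit:
{"method": "servo_tool", "body": {"commands": [[[255, 0.001, 0, 0, 0, 0, 0], [255, 0, 0, 0, 0, 0, 0], [255, 0, 0, 0, 0, 0, 0]]]}}

```text
clock: 11.03
position: [486.4, -4.5, 8.9]
ee_rot: [-0.019, 1.0, 0.0, 0.0]
contact_force: [-0.1, 0.0, -2.5]
gripper_width: 35.2
grasp_force: 60.4
```

Emit:
{"method": "servo_tool", "body": {"commands": [[[255, 0.001, 0, 0, 0, 0, 0], [255, 0, 0, 0, 0, 0, 0], [255, 0, 0, 0, 0, 0, 0]]]}}

```text
clock: 11.28
position: [486.1, -4.4, 9.0]
ee_rot: [-0.019, 1.0, 0.0, 0.001]
contact_force: [2.2, -0.2, -4.2]
gripper_width: 34.9
grasp_force: 60.3
```

Emit:
{"method": "servo_tool", "body": {"commands": [[[255, 0.001, 0, 0, 0, 0, 0], [255, 0, 0, 0, 0, 0, 0], [255, 0, 0, 0, 0, 0, 0]]]}}

```text
clock: 11.53
position: [486.0, -4.3, 9.1]
ee_rot: [-0.019, 1.0, 0.0, 0.002]
contact_force: [5.4, -0.9, -5.7]
gripper_width: 35.3
grasp_force: 60.2
```

Emit:
{"method": "servo_tool", "body": {"commands": [[[255, 0.001, 0, 0, 0, 0, 0], [255, 0, 0, 0, 0, 0, 0], [255, 0, 0, 0, 0, 0, 0]]]}}

```text
clock: 11.78
position: [485.8, -4.2, 9.2]
ee_rot: [-0.019, 1.0, 0.0, 0.002]
contact_force: [7.5, -2.4, -7.0]
gripper_width: 34.8
grasp_force: 60.2
```

Emit:
{"method": "servo_tool", "body": {"commands": [[[255, 0.001, 0, 0, 0, 0, 0], [255, 0, 0, 0, 0, 0, 0], [255, 0, 0, 0, 0, 0, 0]]]}}

```text
clock: 12.03
position: [485.8, -4.1, 9.6]
ee_rot: [-0.019, 1.0, 0.001, 0.003]
contact_force: [6.3, -2.5, -4.5]
gripper_width: 35.0
grasp_force: 60.7
```

Emit:
{"method": "servo_tool", "body": {"commands": [[[255, 0.0005, 0, 0, 0, 0, 0], [255, 0, 0, 0, 0, 0, 0], [255, 0, 0, 0, 0, 0, 0], [255, 0, 0, 0, 0, 0, 0]]]}}

```text
clock: 12.37
position: [485.8, -4.0, 9.8]
ee_rot: [-0.019, 1.0, 0.001, 0.004]
contact_force: [7.6, -2.8, -5.7]
gripper_width: 35.2
grasp_force: 60.7
```

Emit:
{"method": "servo_tool", "body": {"commands": [[[255, 0.001, 0, 0, 0, 0, 0], [255, 0, 0, 0, 0, 0, 0], [255, 0, 0, 0, 0, 0, 0], [255, 0, 0, 0, 0, 0, 0]]]}}

```text
clock: 12.7
position: [485.7, -4.0, 9.9]
ee_rot: [-0.019, 1.0, 0.001, 0.005]
contact_force: [10.7, -3.1, -7.0]
gripper_width: 34.9
grasp_force: 60.6
```

Emit:
{"method": "servo_tool", "body": {"commands": [[[255, 0.0005, 0, 0, 0, 0, 0], [255, 0, 0, 0, 0, 0, 0], [255, 0, 0, 0, 0, 0, 0], [255, 0, 0, 0, 0, 0, 0]]]}}

```text
clock: 13.03
position: [485.6, -3.9, 9.9]
ee_rot: [-0.019, 1.0, 0.001, 0.005]
contact_force: [11.6, -3.7, -7.5]
gripper_width: 34.9
grasp_force: 60.6
```

Emit:
{"method": "servo_tool", "body": {"commands": [[[255, 0, 0, 0, 0, 0, 0], [255, 0, 0, 0, 0, 0, 0], [255, 0, 0, 0, 0, 0, 0], [255, 0, 0, 0, 0, 0, 0]]]}}

```text
clock: 13.37
position: [485.7, -3.9, 10.0]
ee_rot: [-0.019, 1.0, 0.001, 0.005]
contact_force: [10.6, -3.1, -7.2]
gripper_width: 35.2
grasp_force: 60.6
```

Emit:
{"method": "servo_tool", "body": {"commands": [[[255, -0.002, 0, 0, 0, 0, 0], [255, -0.002, 0, 0, 0, 0, 0], [255, -0.002, 0, 0, 0, 0, 0], [255, -0.002, 0, 0, 0, 0, 0], [255, -0.002, 0, 0, 0, 0, 0], [255, -0.002, 0, 0, 0, 0, 0], [255, 0, 0, 0, 0, 0, 0], [255, 0, 0, 0, 0, 0, 0]]]}}

```text
clock: 14.03
position: [492.0, -4.4, 8.6]
ee_rot: [-0.019, 1.0, -0.0, -0.0]
contact_force: [-0.2, 1.0, -2.6]
gripper_width: 35.1
grasp_force: 60.7
```

Emit:
{"method": "servo_tool", "body": {"commands": [[[255, 0, 0, 0.0005, 0, 0, 0], [255, 0, 0, 0.0005, 0, 0, 0], [255, 0, 0, 0, 0, 0, 0], [255, 0, 0, 0, 0, 0, 0]]]}}

```text
clock: 14.37
position: [492.2, -4.4, 7.8]
ee_rot: [-0.019, 1.0, -0.0, -0.0]
contact_force: [-0.0, -0.2, -3.5]
gripper_width: 35.4
grasp_force: 60.7
```

```bash
python3 - <<'E'
from h import *
snap('side','side4'); d=cv2.imread('pics/side4.png')
cv2.imwrite('pics/c4.png',cv2.resize(d[190:270,290:390],(750,600),interpolation=cv2.INTER_CUBIC))
E
```

```text
(no output)
```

View pics/c4.png

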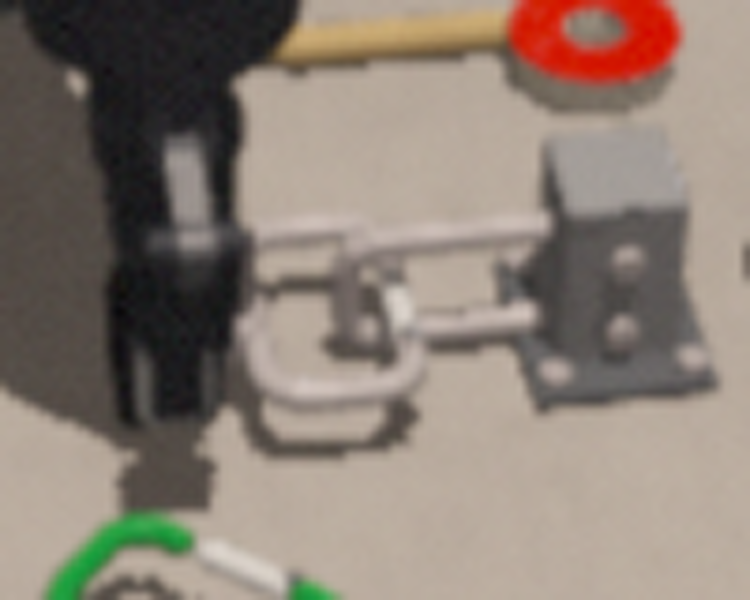

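The bar at (350,290) stands inside the ring, and the gate at (398,300) is shut behind it. Next I lower to the bench and release.

Emit:
{"method": "servo_tool", "body": {"commands": [[[255, 0, 0, 0.0005, 0, 0, 0], [255, 0, 0, 0, 0, 0, 0], [255, 0, 0, 0, 0, 0, 0]]]}}

```text
clock: 14.67
position: [492.4, -4.3, 7.5]
ee_rot: [-0.019, 1.0, 0.0, 0.0]
contact_force: [-0.8, 0.4, -0.3]
gripper_width: 34.9
grasp_force: 60.8
```

Emit:
{"method": "servo_tool", "body": {"commands": [[[255, 0, 0, 0.0005, 0, 0, 0], [255, 0, 0, 0, 0, 0, 0], [255, 0, 0, 0, 0, 0, 0]]]}}

```text
clock: 14.92
position: [492.4, -4.3, 7.5]
ee_rot: [-0.019, 1.0, -0.0, 0.0]
contact_force: [-2.8, 1.1, 4.5]
gripper_width: 34.8
grasp_force: 61.5
```

Emit:
{"method": "servo_tool", "body": {"commands": [[[255, 0, 0, 0.0005, 0, 0, 0], [255, 0, 0, 0, 0, 0, 0], [255, 0, 0, 0, 0, 0, 0]]]}}

```text
clock: 15.17
position: [492.4, -4.3, 7.4]
ee_rot: [-0.019, 1.0, -0.0, 0.0]
contact_force: [-4.2, 1.0, 9.8]
gripper_width: 34.9
grasp_force: 62.1
```

On the bench. Back off slightly, open, then rise.

Emit:
{"method": "servo_tool", "body": {"commands": [[[255, 0, 0, -0.001, 0, 0, 0], [255, 0, 0, 0, 0, 0, 0], [120, 0, 0, 0, 0, 0, 0], [80, 0, 0, 0, 0, 0, 0], [0, 0, 0, 0, 0, 0, 0], [0, 0, 0, 0, 0, 0, 0], [0, 0, 0, 0, 0, 0, 0], [0, 0, 0, 0, 0, 0, 0], [0, 0, 0, 0, 0, 0, 0]]]}}

```text
clock: 15.92
position: [492.4, -4.3, 7.3]
ee_rot: [-0.019, 1.0, -0.0, 0.0]
contact_force: [0.1, -0.7, -0.9]
gripper_width: 85.5
grasp_force: 0.0
```

Emit:
{"method": "servo_tool", "body": {"commands": [[[0, 0, 0, -0.01, 0, 0, 0], [0, 0, 0, -0.02, 0, 0, 0], [0, 0, 0, -0.03, 0, 0, 0], [0, 0, 0, -0.03, 0, 0, 0], [0, 0, 0, -0.03, 0, 0, 0], [0, 0.03, 0, -0.03, 0, 0, 0], [0, 0.03, 0, 0, 0, 0, 0], [0, 0.03, 0, 0, 0, 0, 0], [0, 0, 0, 0, 0, 0, 0], [0, 0, 0, 0, 0, 0, 0]]]}}

```text
clock: 16.75
position: [401.7, -8.0, 157.2]
ee_rot: [-0.019, 1.0, 0.0, 0.001]
contact_force: [1.0, 1.4, 0.0]
gripper_width: 85.3
grasp_force: 0.0
```

```bash
python3 - <<'E'
from h import *
snap('side','side5'); d=cv2.imread('pics/side5.png'); snap('scene','scene5'); s=cv2.imread('pics/scene5.png')
cv2.imwrite('pics/c5.png',np.hstack([cv2.resize(i,(400,400),interpolation=cv2.INTER_CUBIC) for i in (s[210:310,220:320],d[180:280,290:390])]))
E
```

```text
(no output)
```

View pics/c5.png

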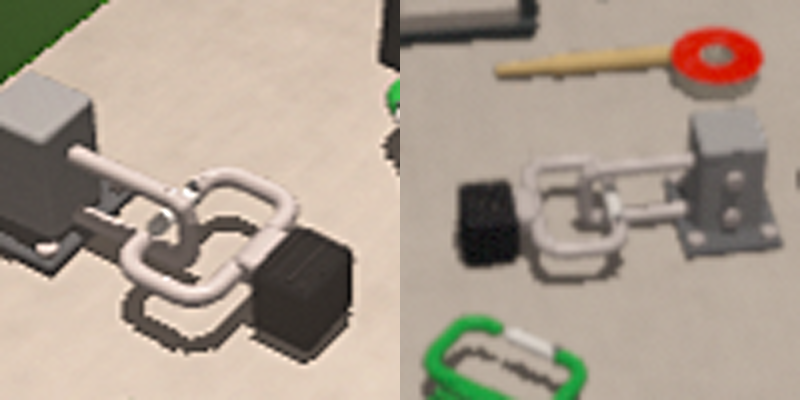

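The hook lies flat with the eye's bar inside the ring at scene crop (185,225), the gate shut behind it, and the gripper clear.

```bash
python3 -c "
from h import *
print(ticket.job_done())"
```

```text
the job is handed in; nothing more can be done
None
```

The hook is clipped onto the eye with the gate shut behind the bar; it was tugged straight back at about 11.6 N (about 13 N total with sideways and downward force), left flat on the bench with the gripper clear, and handed in at about 17 s.

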